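# Set a brass bar against the sprung end stop of a V-groove drilling jig

### The arm

A 7-joint arm with a two-finger parallel gripper is mounted at the origin on the work surface. World frame = base frame: x ahead of the robot, y to its left, z up, the work surface at z = 0. Lengths are in mm, angles in rad, forces in N, time in s.
With the tool pointing down it reaches from about 400 to 875 mm from the base axis. Payload 4.4 kg.
Tool frame: the origin (TCP) lies at the very end of the fingers, on their centre line; the grasp point (between the pads) lies 19 mm behind it; z points along the fingers, x is the direction in which the jaws open and shut, and the axes are right-handed (so a half turn about z gives the same grasp; the last joint's range is limited). The gripper opens to 85 mm and grips with 20 to 120 N. Pads are 22 mm wide; open, the fingers measure 114 mm over their backs; the gripper's body (76 mm by 85 mm) begins 54 mm behind the grasp point. The pads swing forward as they close: fully open they stand 13 mm farther back than shut.
Start: joints at [-1.385, 0.628, 0.038, 1.517, -0.027, 0.996, -0.02], TCP at [161.921, 629.523, 231.313] pointing down, gripper open.
Joint ranges: [-3.06, 3.06], [-0.37, 2.12], [-1.25, 1.32], [0.18, 2.47], [-1.1, 4.24], [0.23, 1.98], [-2.94, 2.94]. Speed limits (rad/s): [2.57, 2.57, 3.14, 3.14, 3.14, 3.14, 3.14].

### API

Orientations are given as [roll, pitch, yaw] about the fixed x, y, z axes, in that order (R = Rz(yaw) Ry(pitch) Rx(roll)).
In Python, from cell import ctrl gives the robot as it stands.
- The arm moves only by the shell command python3 -m creep 'ROWS'. ROWS is text: rows parted by semicolons, each of 7 numbers parted by spaces: the shift along the tool's x, y, z in units of 40 mm (1.0 is 40 mm), then the turn, a rotation vector about the tool's x, y, z in degrees, then the closure, from 0 (fully open) to 1 (shut). In form: x y z rx ry rz grip; .... A call has 1 to 10 rows; each row is the pose to reach, as a shift and turn from the pose commanded when the call began, along the tool's axes at that moment; what a row does not reach only later rows make up. A row lasts 1/12 s, in which the tool goes at most 41.7 mm and 7.16 degrees, less where a joint would pass 70% of its speed; a pose out of reach is approached as far as the arm can. A call with a gripper value outside its range is refused whole. The fingers move at their own pace and stop on an object; the grip force is fixed at half the most. Time passes only in rows, so rows that repeat a pose let the fingers close. It gives the time, the measured TCP pose, the force and the opening at its end, in the units of the state.
- ctrl.read_state(): the state, without advancing time (a new reading comes with each control period).
- ctrl.get_image(name): name is "scene" or "top" or "wrist"; returns a dict with "img" (400x640x3 uint8, red, green, blue), "vfov" (degrees; the focal length in pixels is half the picture's height over the tangent of half this angle, whatever the lens; pixels are square), "cx", "cy" (the principal point, pixels), "T" (4x4, takes a point from camera to world coordinates); the wrist camera has in their place "tool_from_camera" (4x4, takes a point from camera to tool coordinates, whose origin is the TCP and whose axes are the tool frame's). Camera axes: x right, y up, looking along -z (the intrinsics and any distortion apply to the point x, -y, -z); pixel columns grow to the right and rows downward; lengths in mm; the calibration is good to about 2 mm. A picture is of the moment at which its call begins: read the wrist's pose just before it. There is no depth.
- ctrl.finish_job(): hands the job in, once; it reports no verdict.
Trained networks look in the newest picture that a camera, given by its name, has taken for a name from the list of things; names that differ only in an ending like _2 or _b are one class to them, and where a whole thing is asked for, a point or a joint stands for the part that bears it (a point fixed in the world has none). Each returns a list of dicts, best first, with "score" (0 to 1); they miss things now and then, are a little off and sometimes report something else, mostly with a low value. They report only what shows in the picture. A call takes as long as a camera call. They do not tell look-alikes from the thing itself.
- ctrl.boxes_of(camera, thing): "rect" ([left, top, right, bottom] in pixels, round what is visible of it).
- ctrl.cut_out(camera, thing): "pixels" (400x640 bool, what is visible of it) and "rect" ([left, top, right, bottom] in pixels, round what is visible of it).
The state is a dict: "clock": time; "qpos": joint angles; "qd": joint speeds; "tau": joint torques, N m; "eef_pos": TCP position; "tool_rot": TCP orientation; "force": force on the tool from outside, world axes, zero at the start; "torque": the same for the moment, N m; "width": finger opening in mm.
Only numpy, scipy, OpenCV 4.12 (cv2) and the standard library are available. Lean on these libraries where they do the work, as an engineer would, in place of code of your own. Each camera call takes 0.05 s, during which the arm holds its last target.

### The job

Take the longer of the two brass bars from the wooden cradle, lay it in the V-groove at the open end of the drilling jig, and slide it along the groove until it has pushed the sprung nose of the end stop fully in. Then keep a firm but gentle push of about 10 N on it for a second, never more than 25 N, and let go, leaving the bar lying in the groove with the nose still in. Leave the short bar, the hook, the file and the door knob where they are.

Things in the scene. Friction and masses are not known exactly. Their poses are not given: they have to be found in the camera images.
- long_bar: Plain round brass bar, 20 mm diameter, 160 mm long, about 0.25 kg, both ends alike. Origin at its middle on its axis, x along the bar. Starts in either slot of the wooden cradle, axis 32 mm above the table. Grip it at its middle: there the cradle is open for 60 mm along the bar, down to its base board, whose top is 12 mm above the table.
- short_bar: Bystander: the same brass bar but 105 mm long, in the other slot, 74 mm beside the long one. Origin at its middle on its axis, x along the bar.
- jig: Aluminium jig fixed to the table: block 300 mm long (x), 60 wide (y), 25 high, with a 90-degree V-groove 18 mm wide, 9 mm deep along its whole top. Origin at the table under its centre, x along the groove from the open end (x = -150 mm) to the end stop. Two steel feet, 18 mm high, stand 30 mm out of its sides at x = 110 mm.
- lay_point (a point): Fixed to the jig at x = -75 mm: where the middle of the 20 mm bar is when it lies in the groove (axis 30 mm above the table, upper 15 mm proud of the block), clear of the nose by at least 25 mm, its rear end 5 mm out of the open end. Axes as the jig's. Sliding the bar along the groove takes about 1 to 3.5 N.
- nose (a joint): Sprung steel nose, 14 mm diameter, of the end stop (dark steel saddle 34 x 77 mm, 81 high with its knob, clamped across the jig), on the bar's axis, pointing to the open end. Where the stop is clamped varies and is not reported: tip, when out, 35 to 95 mm from the jig's origin in +x. Value in m: 0 out, 0.008 fully in and solid. Spring under 0.6 N: the bar's drag holds it in.
- coat_hook: Bystander: small brass coat hook, plate 70 x 22 mm, about 38 mm high, loose on the table beside the jig on its -y side, about 95 mm from the groove. Origin under the plate's centre.
- flat_file: Bystander: flat file with wooden handle, 230 mm long, 19 mm high, loose on the table beside the jig on its +y side, about 90 mm from the groove. Origin at the table, 5 mm from its middle, x towards the tip.
- door_knob: Bystander: brass door knob, 56 mm wide, 58 mm high, loose on the table. Origin at the centre of its foot.
Mind the look-alikes: they are no part of the job. Leave any turquoise look-alike of the long_bar alone.

How it is judged (in metres and radians):
On the way, in this order (a step that is already met when the one before it is completed fails the run):
1. the long bar lies in the V-groove, short of the nose (y of long_bar in the frame of jig between -0.003 and 0.003 m and z of long_bar in the frame of jig between 0.0275 and 0.033 m and angle between the x axis of long_bar and the x axis of jig, either way round below 0.05 rad and value of joint nose below 0.002 m), for 0.2 s.
2. the bar is pressed against the bottomed nose with 4 to 25 N for 0.4 s (y of long_bar in the frame of jig between -0.003 and 0.003 m and z of long_bar in the frame of jig between 0.0275 and 0.033 m and angle between the x axis of long_bar and the x axis of jig, either way round below 0.05 rad and value of joint nose above 0.006 m and contact force between long_bar and nose above 4 N), for 0.4 s.
At the end, for the whole second after the job is handed in: The long bar rests in the V-groove (its middle within 3 mm of the groove's centre plane, its axis 27.5 to 33 mm above the table and within 0.05 rad of the groove), holds the nose in by more than 6 of its 8 mm, and is at rest and released (y of long_bar in the frame of jig between -0.003 and 0.003 m and z of long_bar in the frame of jig between 0.0275 and 0.033 m and angle between the x axis of long_bar and the x axis of jig, either way round below 0.05 rad and value of joint nose above 0.006 m and linear speed of long_bar below 0.01 m/s); the robot touches nothing.
It fails at once if the long bar is pressed against the nose with more than 25 N (contact force between long_bar and nose above 25 N).
It fails at once if the short bar is moved by more than 20 mm (distance of short_bar from where it was at the start of the episode above 0.02 m).
It fails at once if the coat hook is moved by more than 20 mm (distance of coat_hook from where it was at the start of the episode above 0.02 m).
It fails at once if the flat file is moved by more than 20 mm (distance of flat_file from where it was at the start of the episode above 0.02 m).
It fails at once if the door knob is moved by more than 20 mm (distance of door_knob from where it was at the start of the episode above 0.02 m).
It also fails if it takes over 58 s, if anything falls off the work surface, if the arm or the gripper's body presses on something with over 40 N, if the wrist force passes 120 N, or if a joint passes its speed limit or range.

## Working session

There is one attempt and no reset: what is moved stays moved. The work goes in short steps, Python scripts to look and compute and a shell command to move; the robot and the scene stay as the last step left them, time stands still between calls to the robot, and variables do not carry over. Pictures are saved under pics/ and viewed, and the job is handed in when it is done.

```bash
ls; mkdir -p pics
cat > h.py <<'E'
import numpy as np, cv2
from cell import ctrl
def snap(cam,fn=None):
    s=ctrl.read_state(); d=ctrl.get_image(cam)
    if fn: cv2.imwrite('pics/'+fn,d['img'][:,:,::-1])
    return s,d
E
python3 - <<'E'
from h import *
s=ctrl.read_state(); print(s)
for c in ['scene','top','wrist']:
    s,d=snap(c,c+'0.png'); print(c,{k:(v.round(3).tolist() if hasattr(v,'round') and k!='img' else v) for k,v in d.items() if k!='img'})
E
```

```text
pics
{'clock': 0.0, 'qpos': array([-1.38479893,  0.62930824,  0.03847658,  1.51835255, -0.02699644,
        0.99629616, -0.02004087]), 'qd': array([-5.01905405e-04,  1.12185225e-03,  6.53286694e-05, -3.66598290e-04,
       -9.58397504e-04,  2.05842581e-04,  1.72962592e-03]), 'tau': array([ 6.51141272e-04, -5.63389671e+01,  1.22665387e+00, -1.93451232e+01,
        1.10514939e-02,  1.03195276e-02, -6.75790687e-06]), 'eef_pos': array([161.7839485 , 628.91283523, 230.41921291]), 'tool_rot': array([3.14154718e+00, 1.84482225e-03, 1.31893231e+00]), 'force': array([ 0.46786098, -0.27303132, -0.25304647]), 'torque': array([-0.04327891,  0.04090591,  0.00901649]), 'width': 85.24423618356408}
scene {'vfov': 56.68142809230019, 'cx': 328.3050157891221, 'cy': 201.97169297750904, 'T': [[-0.236, -0.767, 0.597, 965.491], [0.972, -0.189, 0.141, 43.605], [0.005, 0.613, 0.79, 674.451], [0.0, 0.0, 0.0, 1.0]]}
top {'vfov': 52.612401611247364, 'cx': 320.3867331000393, 'cy': 203.90569093140004, 'T': [[-0.006, 0.994, -0.108, 415.503], [-1.0, -0.007, -0.008, -46.384], [-0.009, 0.108, 0.994, 947.355], [0.0, 0.0, 0.0, 1.0]]}
wrist {'vfov': 66.23800223241469, 'cx': 322.6652490686601, 'cy': 202.1709329879564, 'tool_from_camera': [[1.0, 0.001, 0.0, 0.369], [0.001, -0.964, -0.267, -67.434], [-0.0, 0.267, -0.964, -143.507], [0.0, 0.0, 0.0, 1.0]]}
```

View pics/scene0.png

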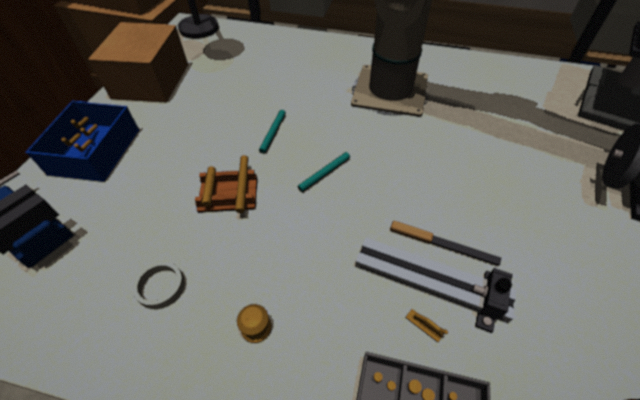

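View pics/top0.png

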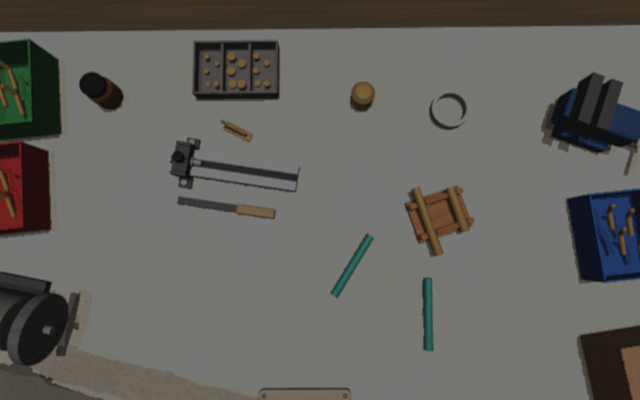

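View pics/wrist0.png

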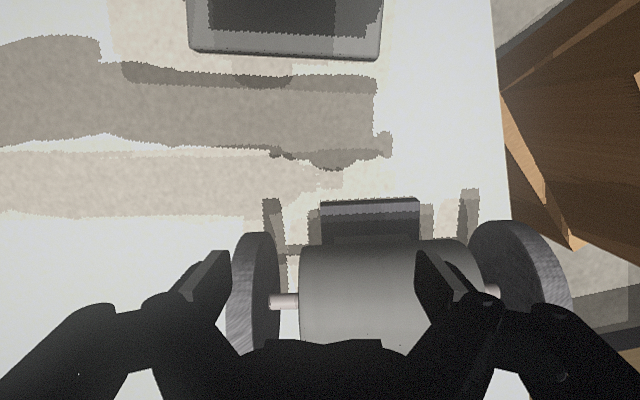

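Top view: the cradle is at (438,215), with the long bar from (418,190) to (437,253). The jig runs from (298,178), its open end, to the stop at about (183,163). Next I'll measure with the networks.

```bash
cat >> h.py <<'E'
from scipy.spatial.transform import Rotation as Ro
def Tcam(s,d):
    if 'T' in d: return np.array(d['T'])
    A=np.eye(4); A[:3,:3]=Ro.from_euler('xyz',s['tool_rot']).as_matrix(); A[:3,3]=s['eef_pos']
    return A@np.array(d['tool_from_camera'])
def ray(s,d,px,z):
    T=Tcam(s,d); f=200/np.tan(np.radians(d['vfov'])/2)
    v=T[:3,:3]@np.array([(px[0]-d['cx'])/f,-(px[1]-d['cy'])/f,-1]); o=T[:3,3]
    return o+v*(z-o[2])/v[2]
def proj(s,d,P):
    T=np.linalg.inv(Tcam(s,d)); f=200/np.tan(np.radians(d['vfov'])/2)
    p=T[:3,:3]@np.asarray(P,float)+T[:3,3]
    return np.array([d['cx']+f*p[0]/-p[2], d['cy']-f*p[1]/-p[2]])
def axis(mask):
    r=cv2.minAreaRect(np.argwhere(mask)[:,::-1].astype(np.float32)); b=cv2.boxPoints(r)
    e=[(np.linalg.norm(b[i]-b[(i+1)%4]),i) for i in range(4)]
    i=min(e)[1]; return (b[i]+b[(i+1)%4])/2,(b[(i+2)%4]+b[(i+3)%4])/2
E
python3 - <<'E'
from h import *
H=dict(long_bar=32,short_bar=32,jig=25,nose=30,coat_hook=10,flat_file=10,door_knob=30)
for c in ['top','scene']:
    s,d=snap(c)
    for n in H:
        for r in ctrl.cut_out(c,n)[:4]:
            a,b=axis(r['pixels']); P,Q=ray(s,d,a,H[n]),ray(s,d,b,H[n])
            print(c,n,round(r['score'],2),np.round(r['rect']).tolist(),a.round(),b.round(),P.round()[:2],Q.round()[:2],'mid',((P+Q)/2).round(1)[:2],'L',np.linalg.norm(P-Q).round())
E
```

```text
top long_bar 0.59 [331.0, 234.0, 372.0, 293.0] [369. 234.] [333. 296.] [ 446. -147.] [310. -65.] mid [ 378.  -106.1] L 158.0
top long_bar 0.55 [425.0, 278.0, 431.0, 349.0] [427. 278.] [428. 350.] [ 348. -275.] [ 192. -273.] mid [ 270.  -274.1] L 155.0
top short_bar 0.68 [446.0, 186.0, 469.0, 235.0] [450. 187.] [465. 231.] [ 551. -333.] [ 452. -365.] mid [ 501.3 -349.1] L 104.0
top jig 0.73 [168.0, 138.0, 299.0, 192.0] [169. 160.] [298. 178.] [622. 314.] [576.  12.] mid [599.4 162.7] L 305.0
top nose 0.48 [192.0, 159.0, 202.0, 162.0] [201. 162.] [193. 162.] [616. 237.] [616. 256.] mid [616.2 246.3] L 19.0
top coat_hook 0.5 [221.0, 121.0, 253.0, 139.0] [221. 122.] [251. 138.] [715. 198.] [677. 125.] mid [696.2 161.6] L 82.0
top flat_file 0.63 [178.0, 196.0, 278.0, 220.0] [177. 199.] [275. 213.] [531. 297.] [496.  68.] mid [513.5 182.3] L 231.0
top door_knob 0.67 [350.0, 80.0, 372.0, 112.0] [366.  81.] [358. 110.] [ 806. -147.] [ 735. -129.] mid [ 770.8 -137.9] L 73.0
scene long_bar 0.71 [260.0, 107.0, 285.0, 156.0] [262. 151.] [282. 110.] [ 366. -267.] [ 201. -267.] mid [ 283.9 -267.3]
[... 429 characters left out ...]
 334.0] [365. 239.] [514. 315.] [551.  23.] [644. 313.] mid [597.2 168.1] L 304.0
scene nose 0.72 [203.0, 166.0, 216.0, 207.0] [212. 167.] [206. 205.] [ 442. -365.] [ 551. -329.] mid [ 496.5 -346.7] L 115.0
scene nose 0.48 [477.0, 284.0, 486.0, 292.0] [474. 288.] [484. 290.] [610. 240.] [611. 258.] mid [610.5 249.1] L 18.0
scene coat_hook 0.77 [409.0, 306.0, 446.0, 341.0] [407. 313.] [444. 337.] [681. 128.] [708. 195.] mid [694.1 161.4] L 73.0
scene flat_file 0.85 [392.0, 222.0, 501.0, 263.0] [391. 224.] [501. 261.] [491.  71.] [527. 300.] mid [508.8 185.3] L 232.0
scene door_knob 0.87 [235.0, 301.0, 272.0, 339.0] [246. 305.] [263. 340.] [ 744. -161.] [ 795. -109.] mid [ 769.6 -135. ] L 73.0
```

The brass long bar's middle is at about (472,-277), yaw about 18.5°. Both turquoise look-alikes, at (378,-106) and (270,-274), are excluded. The jig origin is at about (598,165), yaw about 81°. I'll swing the arm round to the cradle first.

```bash
python3 -m creep '-0.2 0.3 0 0 0 2 0; -0.7 1.1 0 0 0 6 0; -1.25 1.9 0 0 0 11 0; -1.8 2.7 0 0 0 16 0; -2.35 3.5 0 0 0 21 0; -2.9 4.3 0 0 0 26 0; -3.45 5.1 0 0 0 31 0; -4.0 5.9 0 0 0 36 0; -4.55 6.7 0 0 0 41 0; -5.1 7.5 0 0 0 46 0'
cat >> h.py <<'E'
def tool(P,yaw_deg=None):
    s=ctrl.read_state(); R=Ro.from_euler('xyz',s['tool_rot'])
    print('pos',s['eef_pos'].round(1),'rpy',np.degrees(s['tool_rot']).round(2),'q',s['qpos'].round(2),'t',s['clock'],'w',round(s['width'],1),'F',s['force'].round(1))
    u=R.inv().apply(np.array(P)-s['eef_pos'])/40
    out=u.round(3)
    if yaw_deg is not None:
        D=Ro.from_euler('xyz',[180,0,yaw_deg],degrees=True); print('units',out,'rotvec',np.degrees((R.inv()*D).as_rotvec()).round(2))
    else: print('units',out)
E
python3 -c "
from h import *
tool([480,-270,230],-71)"
```

```text
clock: 1.78
eef_pos: [402.9, 354.4, 231.6]
tool_rot: [3.141, -0.0, 0.509]
force: [0.0, -0.2, -0.3]
width: 85.8
pos [402.9 354.4 231.6] rpy [ 1.7999e+02 -2.0000e-02  2.9180e+01] q [-0.96  0.48  0.27  1.84 -0.17  0.85 -0.1 ] t 1.7833 w 85.8 F [ 0.  -0.2 -0.3]
units [-5.928 14.568  0.041] rotvec [-1.0000e-02 -2.0000e-02  1.0018e+02]
```

```bash
python3 -m creep '0 0.5 0 0 0 3 0; 0 1.3 0 0 0 8 0; 0 2.2 0 0 0 14 0; -0.1 3.1 0 0 0 20 0; -0.3 4 0 0 0 26 0; -0.5 5 0 0 0 32 0; -0.8 6 0 0 0 38 0; -1.1 7 0 0 0 44 0; -1.4 7.8 0 0 0 50 0; -1.8 8.6 0 0 0 56 0'
python3 -c "
from h import *
tool([480,-270,230],-71)"
```

```text
clock: 2.62
eef_pos: [509.0, 20.3, 231.6]
tool_rot: [-3.141, -0.001, -0.468]
force: [1.0, -0.6, -0.8]
width: 85.6
pos [509.   20.3 231.6] rpy [-1.7996e+02 -4.0000e-02 -2.6830e+01] q [-0.48  0.48  0.56  1.92 -0.33  0.84 -0.21] t 2.6167 w 85.6 F [ 1.  -0.6 -0.8]
units [2.63  6.803 0.036] rotvec [-6.000e-02 -2.000e-02  4.417e+01]
```

```bash
python3 -m creep '0.15 0.5 0 0 0 3 0; 0.5 1.3 0 0 0 8 0; 0.85 2.2 0 0 0 14 0; 1.2 3.1 0 0 0 20 0; 1.55 4 0 0 0 26 0; 1.9 4.9 0 0 0 32 0; 2.2 5.7 0 0 0 37 0; 2.45 6.3 0 0 0 41 0; 2.6 6.7 0 0 0 43.5 0; 2.63 6.8 0 0 0 44.2 0'
python3 -c "
from h import *
s,d=snap('wrist','w1.png')
tool([480,-270,230],-71)
for n in ['long_bar','short_bar']:
  for r in ctrl.cut_out('wrist',n)[:3]:
    a,b=axis(r['pixels']); P,Q=ray(s,d,a,32),ray(s,d,b,32)
    print(n,round(r['score'],2),np.round(r['rect']),a,b,P.round(1),Q.round(1),((P+Q)/2).round(1),np.linalg.norm(P-Q),np.degrees(np.arctan2(*(Q-P)[1::-1])))
"
```

```text
clock: 3.45
eef_pos: [480.3, -271.9, 231.7]
tool_rot: [3.141, -0.002, -1.241]
force: [-0.2, 0.2, 0.2]
width: 85.5
pos [ 480.6 -270.5  231.4] rpy [ 1.7996e+02 -6.0000e-02 -7.0950e+01] q [-0.01  0.59  0.75  1.81 -0.49  0.94 -0.29] t 3.5 w 85.6 F [-0.1 -1.  -0.1]
units [-0.015  0.009  0.036] rotvec [ 0.04 -0.06  0.05]
long_bar 0.92 [318. 113. 336. 255.] [327.48315 113.87468] [324.78778 254.03438] [ 549.4 -253.9   32. ] [ 393.2 -304.5   32. ] [ 471.3 -279.2   32. ] 164.186439465552 -162.04455990736767
long_bar 0.77 [259. 273. 307. 345.] [296.501   270.80994] [267.44754 347.07526] [ 360.5 -278.7   32. ] [ 240.4 -276.    32. ] [ 300.4 -277.3   32. ] 120.11112829783512 178.70022219038208
long_bar 0.6 [121. 167. 224. 257.] [219.79382 171.58936] [123.66934 253.78278] [ 450.9 -159.3   32. ] [314.6 -72.8  32. ] [ 382.7 -116.    32. ] 161.3844397754433 147.57624417091333
short_bar 0.64 [381. 138. 405. 231.] [395.50366 137.12193] [387.96667 230.07838] [ 550.3 -332.6   32. ] [ 446.9 -365.7   32. ] [ 498.6 -349.1   32. ] 108.64300172958998 -162.23583357219312
```

View pics/w1.png

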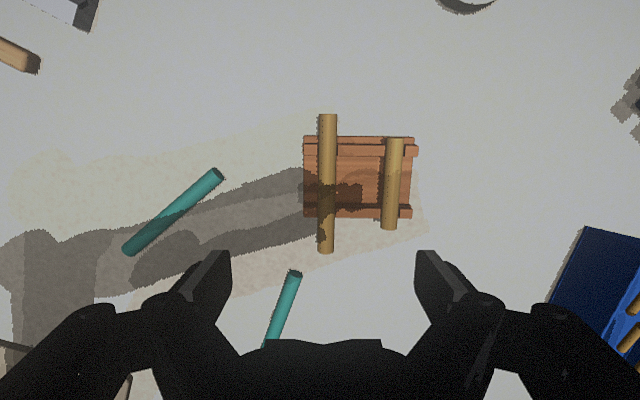

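The wrist view confirms it: the brass long bar runs from (327,114) to (325,254) and the short one is right of it at (392,185). The long bar's middle is (471,-279), yaw 18.0°. I'll descend partway and look again.

```bash
python3 -c "
from h import *
tool([471.3,-279.2,120],-72.04)"
python3 -m creep '0.04 0.07 0.3 0 0 0.2 0.1; 0.1 0.2 0.9 0 0 0.6 0.2; 0.14 0.3 1.6 0 0 1 0.3; 0.14 0.3 2.2 0 0 1.1 0.3; 0.14 0.3 2.6 0 0 1.1 0.3; 0.14 0.3 2.75 0 0 1.1 0.3'
```

```text
pos [ 481.7 -266.8  231.1] rpy [-1.7999e+02  1.0000e-01 -7.0590e+01] q [-0.02  0.59  0.74  1.81 -0.49  0.94 -0.29] t 3.6 w 85.6 F [ 0.1  0.5 -0.1]
units [0.211 0.349 2.776] rotvec [-0.01  0.1   1.45]
clock: 4.1
eef_pos: [471.8, -273.6, 118.9]
tool_rot: [3.14, 0.005, -1.249]
force: [-0.6, -0.3, 0.2]
width: 60.0
```

```bash
python3 -m creep '0 0 0 0 0 0 0.3; 0 0 0 0 0 0 0.3; 0 0 0 0 0 0 0.3; 0 0 0 0 0 0 0.3; 0 0 0 0 0 0 0.3'
python3 -c "
from h import *
print(ctrl.read_state()['eef_pos'])
s,d=snap('wrist','w2.png')
for n in ['long_bar']:
  for r in ctrl.cut_out('wrist',n)[:1]:
    a,b=axis(r['pixels']); P,Q=ray(s,d,a,32),ray(s,d,b,32)
    print(n,round(r['score'],2),np.round(r['rect']),a,b,P.round(1),Q.round(1),((P+Q)/2).round(1),np.linalg.norm(P-Q),np.degrees(np.arctan2(*(Q-P)[1::-1])))
    M=(P+Q)/2
tool([M[0],M[1],28],-72.04)
"
```

```text
clock: 4.52
eef_pos: [473.1, -277.3, 122.3]
tool_rot: [-3.14, -0.001, -1.251]
force: [-0.7, 0.5, 0.5]
width: 59.6
[ 473.09111591 -277.31577913  122.26895308]
long_bar 0.94 [ 43. 180. 184. 303.] [175.66968 184.43665] [ 47.05429 301.35974] [ 453.9 -162.9   32. ] [316.5 -76.8  32. ] [ 385.2 -119.8   32. ] 162.1590047353017 147.93650471967365
pos [ 472.8 -277.3  121.9] rpy [-1.7995e+02 -4.0000e-02 -7.1720e+01] q [ 0.09  0.72  0.62  1.92 -0.63  0.7  -0.16] t 4.6167 w 59.9 F [ 0.3 -1.1  0.7]
units [-4.427  0.848  2.344] rotvec [-0.05 -0.04  0.32]
```

View pics/w2.png

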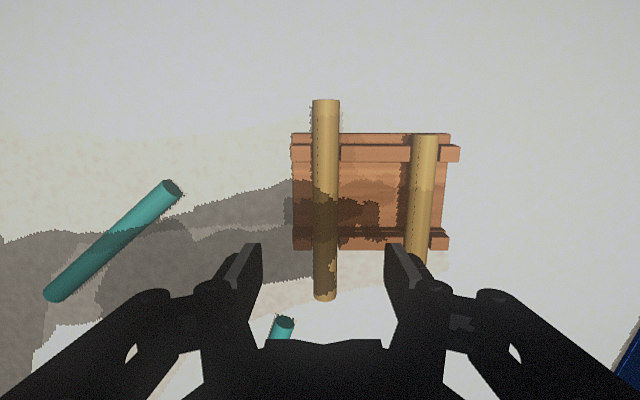

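The network's best hit here was the turquoise bar, so I'm ignoring it. The brass long bar runs from (326,100) to (324,299).

```bash
python3 -c "
from h import *
s,d=snap('wrist')
P,Q=ray(s,d,(326,101),32),ray(s,d,(324.5,299),32)
print(P,Q,(P+Q)/2,np.linalg.norm(P-Q),np.degrees(np.arctan2(*(P-Q)[1::-1])))
M=(P+Q)/2
M0=M+0
tool([M[0],M[1],28],-72.1)
for r in ctrl.cut_out('wrist','long_bar'):
    print(r['score'],r['rect'],axis(r['pixels']))
print(proj(s,d,M), ray(s,d,(320,147),25), ray(s,d,(320,241),25))
"
```

```text
[ 548.80902002 -254.46973381   32.        ] [ 393.78047177 -304.64345342   32.        ] [ 471.29474589 -279.55659361   32.        ] 162.9455519858388 17.93374919218108
pos [ 472.7 -277.2  121.7] rpy [-1.7996e+02 -3.0000e-02 -7.1720e+01] q [ 0.09  0.72  0.62  1.92 -0.63  0.7  -0.16] t 4.6667 w 59.5 F [-0.1 -0.3  0. ]
units [0.043 0.053 2.344] rotvec [-0.04 -0.03  0.38]
0.7 [42.8, 180.1, 179.7, 299.0] (array([175.4779, 184.4199], dtype=float32), array([ 46.417145, 300.5746  ], dtype=float32))
0.65 [270.1, 316.9, 292.5, 337.6] (array([293. , 327.5], dtype=float32), array([270. , 327.5], dtype=float32))
0.6 [312.7, 95.8, 339.6, 303.7] (array([325.5,  99. ], dtype=float32), array([325.5, 301. ], dtype=float32))
[325.18328722 208.80608664] [ 515.53111414 -260.71216156   25.        ] [ 441.06607253 -285.03949922   25.        ]
```

```bash
python3 -m creep '0.04 0.05 0.3 0 0 0.3 0.3; 0.04 0.05 0.8 0 0 0.3 0.3; 0.04 0.05 1.3 0 0 0.3 0.3; 0.04 0.05 1.7 0 0 0.3 0.3; 0.04 0.05 1.95 0 0 0.3 0.3; 0.04 0.05 2.1 0 0 0.3 0.3; 0.04 0.05 2.15 0 0 0.3 0.3; 0.04 0.05 2.15 0 0 0.3 0.3; 0.04 0.05 2.15 0 0 0.3 0.3; 0.04 0.05 2.15 0 0 0.3 0.3'
python3 -c "
from h import *
tool([471.3,-279.5,28],-72.1)
snap('wrist','w3.png')"
```

```text
clock: 5.55
eef_pos: [471.5, -279.7, 36.0]
tool_rot: [-3.141, -0.001, -1.257]
force: [-0.7, 0.2, -0.3]
width: 59.7
pos [ 471.5 -279.7   36. ] rpy [-1.7995e+02 -6.0000e-02 -7.2030e+01] q [ 0.18  0.84  0.48  1.96 -0.75  0.53 -0.06] t 5.55 w 59.7 F [-0.7  0.2 -0.3]
units [-0.007  0.004  0.201] rotvec [-0.05 -0.06  0.07]
```

View pics/w3.png

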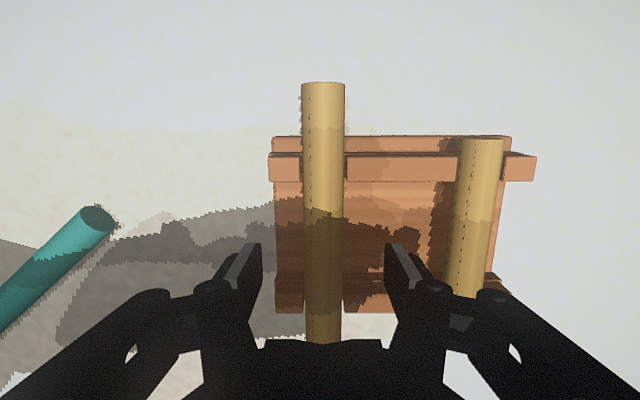

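The bar at column 323 sits midway between the pads at (250,250) and (400,250). I'll go down 8 mm and close.

```bash
python3 -m creep '0 0 0.1 0 0 0 0.3; 0 0 0.2 0 0 0 0.3; 0 0 0.2 0 0 0 0.3; 0 0 0.2 0 0 0 0.5; 0 0 0.2 0 0 0 0.7; 0 0 0.2 0 0 0 0.9; 0 0 0.2 0 0 0 1; 0 0 0.2 0 0 0 1; 0 0 0.2 0 0 0 1; 0 0 0.2 0 0 0 1'
```

```text
clock: 6.43
eef_pos: [471.1, -279.4, 27.6]
tool_rot: [-3.141, -0.0, -1.257]
force: [-0.4, 1.5, 4.7]
width: 17.3
```

Width of 17.3 mm and an upward force of 4.7 N suggest the tips are pinching above the bar's axis. I'll reopen and go lower.

```bash
python3 -m creep '0 0 0 0 0 0 0.5; 0 0 0 0 0 0 0.5; 0 0 0 0 0 0 0.5; 0 0 0.05 0 0 0 0.5; 0 0 0.1 0 0 0 0.5; 0 0 0.1 0 0 0 0.5; 0 0 0.1 0 0 0 0.5'
python3 -m creep '0 0 0 0 0 0 0.7; 0 0 0 0 0 0 0.9; 0 0 0 0 0 0 1; 0 0 0 0 0 0 1; 0 0 0 0 0 0 1; 0 0 0 0 0 0 1'
```

```text
clock: 7.02
eef_pos: [470.9, -279.2, 23.0]
tool_rot: [3.141, 0.0, -1.257]
force: [0.3, 0.5, 0.3]
width: 42.7
clock: 7.52
eef_pos: [471.1, -279.4, 23.5]
tool_rot: [-3.141, -0.0, -1.257]
force: [-0.9, 0.2, 3.4]
width: 17.9
```

```bash
python3 -m creep '0 0 -0.05 0 0 0 1; 0 0 -0.15 0 0 0 1; 0 0 -0.3 0 0 0 1; 0 0 -0.5 0 0 0 1; 0 0 -0.75 0 0 0 1; 0 0 -0.9 0 0 0 1; 0 0 -1 0 0 0 1; 0 0 -1 0 0 0 1;0 0 -1 0 0 0 1;0 0 -1 0 0 0 1'
python3 -c "
from h import *
snap('wrist','w4.png'); snap('scene','s4.png')"
```

```text
clock: 8.35
eef_pos: [470.9, -279.0, 63.1]
tool_rot: [3.141, 0.001, -1.257]
force: [0.4, 0.3, -3.2]
width: 17.6
```

View pics/w4.png

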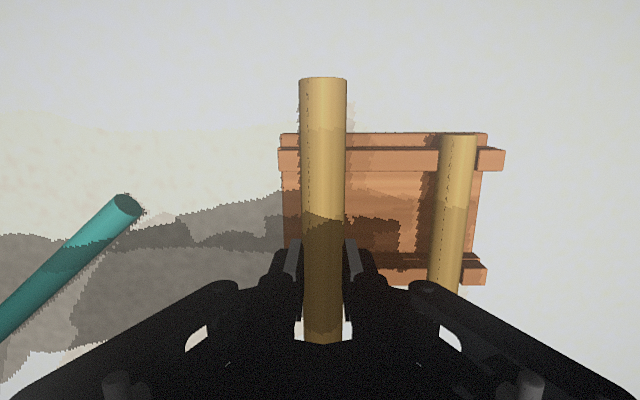

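View pics/s4.png

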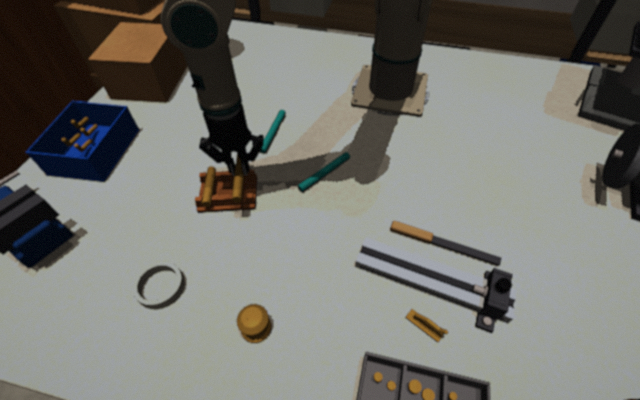

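```bash
python3 -c "
from h import *
im=cv2.imread('pics/w4.png')[215:355,240:410]
im=cv2.resize(im,None,fx=4.2,fy=4.2,interpolation=cv2.INTER_CUBIC); im=np.clip(im.astype(float)*2.2,0,255).astype(np.uint8)
cv2.imwrite('pics/w4z.png',im)
s=ctrl.read_state(); d=ctrl.get_image('wrist')
A=np.eye(4); A[:3,:3]=Ro.from_euler('xyz',s['tool_rot']).as_matrix(); A[:3,3]=s['eef_pos']
for p in [(0,-80,-8.5),(10,-80,-8.5),(0,-80,-18.5),(0,80,-18.5)]+[(9,y,z) for y in(-11,11) for z in (0,-3,-6,-10)]: print(p,proj(s,d,(A@np.array([*p,1]))[:3]).round(1))
"
```

```text
(0, -80, -8.5) [323.3  86.8]
(10, -80, -8.5) [347.5  86.8]
(0, -80, -18.5) [323.4  84.3]
(0, 80, -18.5) [323.5 411.3]
(9, -11, 0) [341.3 235.1]
(9, -11, -3) [341.7 237.4]
(9, -11, -6) [342.1 239.7]
(9, -11, -10) [342.6 243. ]
(9, 11, 0) [340.7 274.7]
(9, 11, -3) [341.  277.6]
(9, 11, -6) [341.4 280.6]
(9, 11, -10) [341.8 284.8]
```

View pics/w4z.png

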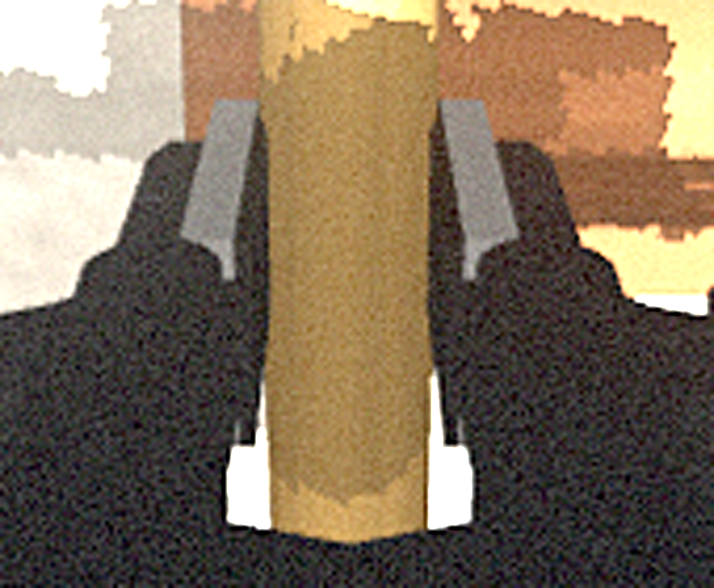

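The bar is lifted and held, with a weight reading of 3.2 N. Next I'll raise it, turn by about -63° about tool z, and travel to above the lay point.

```bash
python3 -m creep '0 0 -0.3 0 0 0 1; 0 0 -0.9 0 0 0 1; -0.3 -0.2 -1.6 0 0 -2 1; -0.8 -0.5 -2.3 0 0 -6 1; -1.4 -0.9 -2.8 0 0 -11 1; -2.1 -1.4 -3 0 0 -17 1; -2.8 -1.9 -3 0 0 -23 1; -3.5 -2.4 -3 0 0 -29 1; -4.2 -2.9 -3 0 0 -35 1; -4.9 -3.3 -3 0 0 -40 1'
python3 -c "
from h import *
tool([576,81,183],-8.7)"
```

```text
clock: 9.33
eef_pos: [537.0, -50.4, 184.3]
tool_rot: [-3.141, -0.001, -0.554]
force: [0.6, 0.3, -2.3]
width: 17.4
pos [537.  -50.4 184.3] rpy [-1.7996e+02 -7.0000e-02 -3.1730e+01] q [-0.31  0.59  0.54  1.89 -0.42  0.78 -0.1 ] t 9.3333 w 17.4 F [ 0.6  0.3 -2.3]
units [-0.897 -3.306  0.033] rotvec [ -0.03  -0.08 -23.03]
```

```bash
python3 -m creep '-0.2 -0.6 0 0 0 -5 1; -0.4 -1.3 0 0 0 -10 1; -0.6 -2 0 0 0 -15 1; -0.75 -2.6 0 0 0 -19 1; -0.85 -3 0 0 0 -22 1; -0.9 -3.2 0 0 0 -23 1; -0.9 -3.3 0 0 0 -23 1; -0.9 -3.3 0 0 0 -23 1; -0.9 -3.3 0 0 0 -23 1; -0.9 -3.3 0 0 0 -23 1'
python3 -c "
from h import *
s,d=snap('wrist','w5.png')
import pickle; pickle.dump((s,{k:v for k,v in d.items() if k!='img'}),open('w5.pkl','wb'))
print(s['eef_pos'],s['qd'].round(3))
tool([587,91,183],-8.7)"
```

```text
clock: 10.17
eef_pos: [575.3, 76.6, 183.4]
tool_rot: [3.14, 0.0, -0.161]
force: [0.1, 0.3, -2.8]
width: 17.4
[575.28005617  76.63202451 183.3865696 ] [ 0.002 -0.001 -0.007 -0.002 -0.004  0.001  0.002]
pos [575.3  76.9 183.4] rpy [ 1.7994e+02  1.0000e-02 -9.2000e+00] q [-0.45  0.62  0.43  1.78 -0.34  0.82 -0.02] t 10.2167 w 17.7 F [-0.2 -0.7 -2.7]
units [ 0.232 -0.395  0.009] rotvec [ 0.06  0.01 -0.5 ]
```

View pics/w5.png

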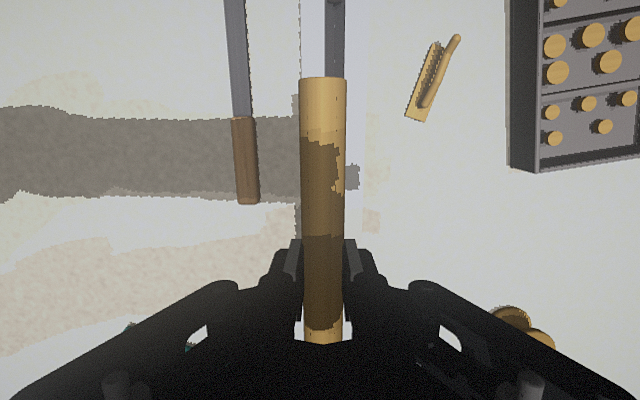

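The held bar hides the jig at about (333,40). I'll sidestep to view the groove and the nose.

```bash
python3 -m creep '-0.3 -0.4 0 0 0 0 1; -0.9 -1 0 0 0 0 1; -1.5 -1.6 0 0 0 0 1; -1.9 -2 -0.1 0 0 0 1; -2 -2.1 -0.1 0 0 0 1; -2 -2.1 -0.1 0 0 0 1; -2 -2.1 -0.1 0 0 0 1; -2 -2.1 -0.1 0 0 0 1; -2 -2.1 -0.1 0 0 0 1; -2 -2.1 -0.1 0 0 0 1'
python3 -c "
from h import *
s,d=snap('wrist','w6.png')
import pickle; pickle.dump((s,{k:v for k,v in d.items() if k!='img'}),open('w6.pkl','wb'))
print(s['eef_pos'],s['tool_rot'],s['qd'].round(3))
"
```

```text
clock: 11.05
eef_pos: [510.5, 172.9, 187.3]
tool_rot: [3.141, -0.0, -0.16]
force: [-0.5, -0.7, -2.4]
width: 18.0
[510.50360592 172.87764124 187.27885925] [ 3.14106973e+00 -4.47742404e-04 -1.60084230e-01] [-0.003 -0.002 -0.009  0.001 -0.001  0.002 -0.   ]
```

View pics/w6.png

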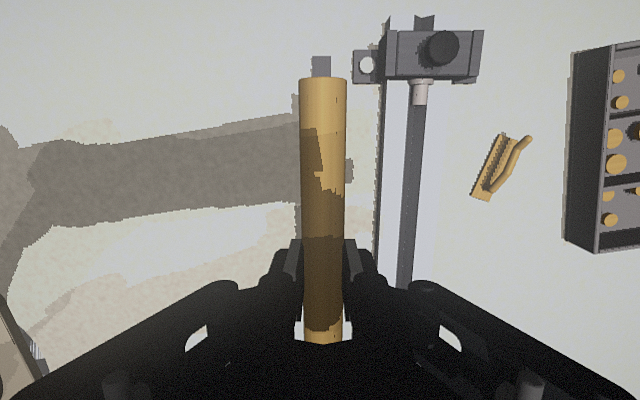

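```bash
python3 -c "
from h import *
im=cv2.imread('pics/w6.png')[20:295,340:500]
im=cv2.resize(im,None,fx=2.15,fy=2.15,interpolation=cv2.INTER_CUBIC)
im2=cv2.imread('pics/w6.png')[60:130,360:500]; im2=cv2.resize(im2,(440,220),interpolation=cv2.INTER_CUBIC)
c=np.zeros((591,790,3),np.uint8); c[:im.shape[0],:im.shape[1]]=im; c[:220,346:786]=im2
im3=cv2.imread('pics/w6.png')[230:300,360:500]; c[300:520,346:786]=cv2.resize(im3,(440,220),interpolation=cv2.INTER_CUBIC)
cv2.imwrite('pics/w6z.png',c)
g=cv2.cvtColor(cv2.imread('pics/w6.png'),cv2.COLOR_BGR2GRAY)
for r in (130,170,210,250): print(r,g[r,366:450].tolist())
"
```

```text
130 [193, 192, 191, 196, 198, 199, 199, 198, 200, 199, 206, 149, 143, 114, 80, 66, 78, 74, 140, 206, 201, 202, 199, 201, 201, 199, 200, 201, 200, 201, 199, 199, 200, 199, 198, 201, 201, 201, 200, 213, 136, 92, 94, 99, 97, 96, 96, 94, 91, 93, 91, 94, 88, 94, 90, 89, 90, 89, 108, 207, 204, 201, 199, 200, 201, 200, 200, 198, 200, 200, 199, 201, 200, 200, 200, 201, 200, 197, 198, 199, 199, 199, 197, 199]
170 [199, 198, 198, 199, 199, 196, 198, 200, 212, 142, 126, 99, 88, 75, 75, 72, 137, 204, 203, 199, 199, 200, 201, 201, 200, 200, 199, 199, 204, 201, 200, 200, 200, 201, 201, 200, 212, 161, 102, 96, 95, 99, 100, 89, 91, 99, 93, 93, 97, 97, 93, 96, 94, 90, 57, 177, 206, 201, 199, 200, 201, 202, 201, 200, 200, 199, 201, 201, 201, 201, 199, 202, 200, 201, 199, 202, 198, 201, 200, 199, 199, 198, 200, 200]
210 [195, 197, 197, 196, 192, 189, 194, 193, 145, 112, 82, 57, 74, 76, 154, 205, 204, 200, 198, 200, 197, 200, 199, 200, 200, 200, 199, 200, 201, 199, 201, 201, 201, 206, 186, 109, 94, 96, 99, 95, 92, 90, 90, 96, 93, 94, 91, 87, 89, 90, 84, 83, 206, 205, 203, 200, 198, 199, 201, 201, 200, 202, 201, 201, 201, 201, 201, 202, 200, 200, 202, 200, 202, 199, 197, 201, 197, 199, 197, 200, 199, 200, 198, 199]
250 [33, 49, 143, 201, 212, 150, 140, 117, 79, 59, 61, 63, 178, 204, 204, 197, 199, 201, 199, 200, 200, 199, 202, 199, 199, 201, 199, 199, 201, 202, 204, 189, 108, 81, 91, 90, 89, 88, 89, 86, 85, 86, 87, 89, 87, 86, 82, 72, 143, 205, 204, 199, 202, 199, 200, 201, 199, 199, 201, 199, 201, 201, 201, 201, 200, 198, 201, 201, 202, 199, 200, 200, 200, 199, 198, 199, 197, 200, 200, 199, 199, 199, 198, 198]
```

View pics/w6z.png

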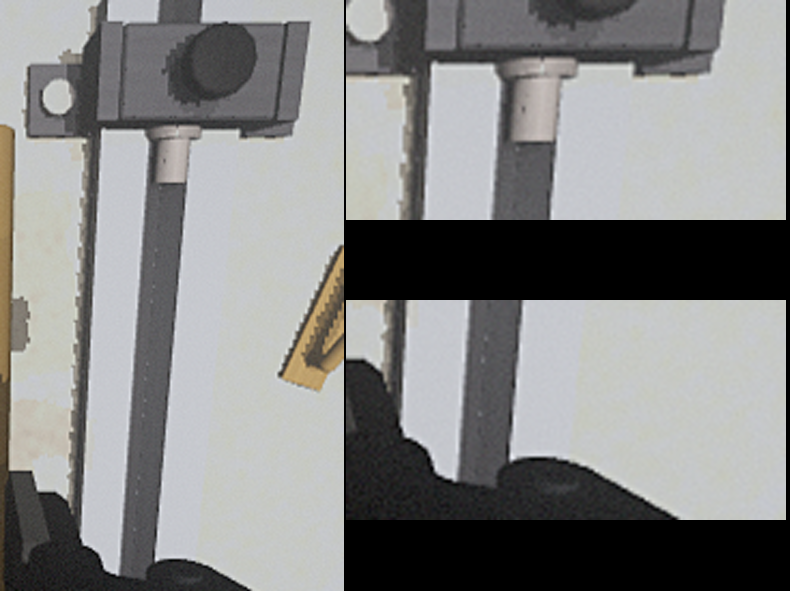

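```bash
python3 -c "
from h import *
import pickle
s,d=pickle.load(open('w6.pkl','rb'))
C=[]
for r,a,b in [(130,405.8,424.6),(170,403.1,420.7),(210,400.6,417.6),(250,397.9,414.1)]:
    P=ray(s,d,(a,r),25);Q=ray(s,d,(b,r),25); C.append((P+Q)/2); print(P.round(1),Q.round(1),np.linalg.norm(P-Q).round(2))
C=np.array(C); v=C[0]-C[-1]; v/=np.linalg.norm(v)
print('yaw',np.degrees(np.arctan2(v[1],v[0])),C.mean(0))
u,sv,vt=np.linalg.svd(C-C.mean(0)); print(np.degrees(np.arctan2(vt[0,1],vt[0,0])),sv)
N=ray(s,d,(420.3,105.2),36); print('nose',N)
n=np.array([-v[1],v[0],0]); print('nose lateral',(N-C.mean(0))@n)
for r,a in [(130,384.5),(170,382.2),(210,380.1),(250,378.1)]: P=ray(s,d,(a,r),25); print('edge lat',((P-C.mean(0))@n).round(2))
# bar predicted in hand
"
```

```text
[599.3 215.1  25. ] [617.4 212.2  25. ] 18.27
[593.2 176.4  25. ] [610.6 173.6  25. ] 17.7
[586.8 134.9  25. ] [604.3 132.   25. ] 17.72
[579.7  90.2  25. ] [597.   87.4  25. ] 17.53
yaw 80.87999789451781 [598.51417784 152.74351417  25.        ]
-99.0815454779587 [9.42845612e+01 2.05653660e-01 1.49720171e-14]
nose [611.62899507 236.0352208   36.        ]
nose lateral 0.2529392129954008
edge lat 29.78
edge lat 30.06
edge lat 30.15
edge lat 30.14
```

The groove is confirmed: edges 17.5–18.3 mm apart, block edge 30.0 mm from the centre line, yaw 80.9°. The nose tip is at about (611.6,236), 0.25 mm off the groove line. I'll move over (592.8,117.5).

```bash
python3 -c "
from h import *
tool([592.8,117.5,120],-9.1)"
```

```text
pos [510.3 173.2 187.2] rpy [ 1.7998e+02 -1.0000e-02 -9.1400e+00] q [-0.68  0.57  0.45  1.89 -0.34  0.77 -0.2 ] t 11.1 w 17.8 F [ 0.7  0.1 -2.7]
units [2.256 1.046 1.682] rotvec [ 0.02 -0.01 -0.04]
```

```bash
python3 -m creep '0.2 0.1 0 0 0 0 1; 0.7 0.3 0 0 0 0 1; 1.3 0.6 0 0 0 0 1; 1.8 0.85 0.2 0 0 0 1; 2.15 1 0.6 0 0 0 1; 2.25 1.04 1.1 0 0 0 1; 2.25 1.04 1.5 0 0 0 1; 2.25 1.04 1.68 0 0 0 1; 2.25 1.04 1.68 0 0 0 1; 2.25 1.04 1.68 0 0 0 1'
python3 -m creep '0 0 0.3 0 0 0 1; 0 0 0.8 0 0 0 1; 0 0 1.3 0 0 0 1; 0 0 1.6 0 0 0 1; 0 0 1.75 0 0 0 1; 0 0 1.8 0 0 0 1; 0 0 1.8 0 0 0 1; 0 0 1.8 0 0 0 1; 0 0 1.8 0 0 0 1'
python3 -c "
from h import *
tool([592.8,117.5,21.5],-9.1)
s,d=snap('wrist','w7.png'); snap('top','t7.png')"
```

```text
clock: 11.93
eef_pos: [592.4, 118.9, 120.1]
tool_rot: [3.141, 0.0, -0.158]
force: [-0.7, -0.5, -2.2]
width: 17.7
clock: 12.68
eef_pos: [593.0, 119.2, 49.1]
tool_rot: [-3.141, -0.002, -0.158]
force: [-0.1, -0.3, -2.3]
width: 17.5
pos [593.  119.2  49.1] rpy [-1.7996e+02 -1.1000e-01 -9.0300e+00] q [-0.44  0.83  0.33  1.79 -0.44  0.59 -0.  ] t 12.6833 w 17.5 F [-0.1 -0.3 -2.3]
units [-0.     0.044  0.69 ] rotvec [-0.04 -0.11  0.07]
```

View pics/w7.png

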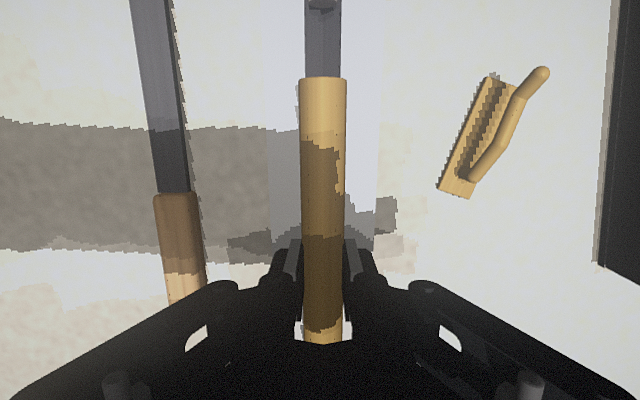

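The wrist view shows the groove (columns 305–341 at the top) centred on the held bar (299–347, centre 323), so the lateral fit is good. I'll lower it slowly.

```bash
python3 -m creep '0 0 0.1 0 0 0 1; 0 0 0.25 0 0 0 1; 0 0 0.4 0 0 0 1; 0 0 0.5 0 0 0 1; 0 0 0.55 0 0 0 1; 0 0 0.55 0 0 0 1; 0 0 0.55 0 0 0 1'; python3 -m creep '0 0 0.04 0 0 0 1; 0 0 0.08 0 0 0 1; 0 0 0.08 0 0 0 1; 0 0 0.08 0 0 0 1'
```

```text
clock: 13.37
eef_pos: [592.1, 119.1, 25.8]
tool_rot: [3.141, 0.0, -0.158]
force: [-1.2, -0.3, -2.4]
width: 17.8
clock: 13.7
eef_pos: [592.3, 119.1, 25.4]
tool_rot: [-3.14, -0.0, -0.158]
force: [-5.9, -0.2, 18.2]
width: 17.5
```

Contact came at TCP 25.4, with 18 N up. The finger tips have probably met the block with the bar about 3–4 mm above its seat. I'll ease off 1 mm, open, and let it settle into the V.

```bash
python3 -m creep '0 0 -0.06 0 0 0 1; 0 0 -0.06 0 0 0 1; 0 0 -0.06 0 0 0 0.75; 0 0 -0.06 0 0 0 0.7; 0 0 -0.06 0 0 0 0.65; 0 0 -0.06 0 0 0 0.6; 0 0 -0.06 0 0 0 0.55; 0 0 -0.06 0 0 0 0.5; 0 0 -0.06 0 0 0 0.5'
python3 -c "
from h import *
s,d=snap('wrist','w8.png'); tool([592.8,117.5,30])"
```

```text
clock: 14.45
eef_pos: [592.1, 119.1, 25.2]
tool_rot: [3.142, 0.0, -0.158]
force: [0.1, 0.2, -0.1]
width: 42.8
pos [592.1 119.1  25.2] rpy [180.     0.    -9.03] q [-0.43  0.87  0.31  1.8  -0.46  0.55  0.01] t 14.5 w 42.6 F [-0.6  0.  -0.5]
units [ 0.022  0.037 -0.119]
```

View pics/w8.png

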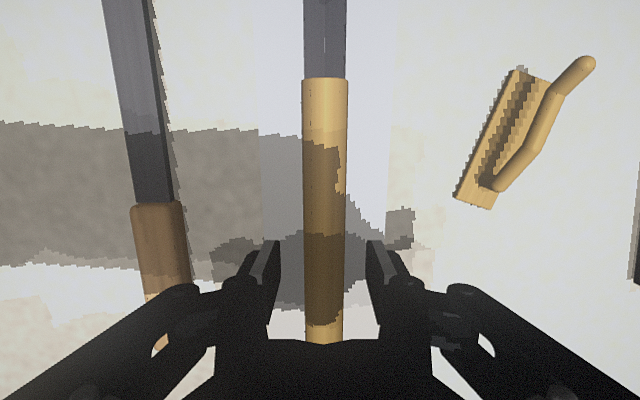

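The bar is released and lying in the groove (columns 303–347, same as the groove). I'll push it from behind with closed fingers, so first I need the position of its ends.

```bash
python3 -c "
from h import *
s=ctrl.read_state(); d=ctrl.get_image('wrist')
for z in (30,35,40): print(z,ray(s,d,(325,78),z).round(1))
s2,d2=snap('top')
g=[(r['score'],r['rect'],[ray(s2,d2,p,30).round(1) for p in axis(r['pixels'])]) for r in ctrl.cut_out('top','long_bar')]
for x in g: print(x)
"
```

```text
30 [606.4 201.8  30. ]
35 [606.3 201.2  35. ]
40 [606.2 200.7  40. ]
(0.84, [217.1, 165.7, 288.8, 178.9], [array([607.2, 199.5,  30. ]), array([583.2,  42. ,  30. ])])
(0.69, [332.4, 231.8, 372.0, 300.4], [array([ 444.4, -150.9,   30. ]), array([311.6, -66.1,  30. ])])
(0.64, [423.7, 278.5, 432.8, 348.6], [array([ 349.6, -276. ,   30. ]), array([ 191.7, -273.3,   30. ])])
```

```bash
python3 -m creep '0 0 -0.1 0 0 0 0.4; 0 0 -0.4 0 0 0 0.4; 0 0 -0.9 0 0 0 0.4; 0 0 -1.3 0 0 0 0.5; 0 0 -1.5 0 0 0 0.8; 0 0.2 -1.5 0 0 0 1; 0 0.7 -1.5 0 0 0 1; 0 1.3 -1.5 0 0 0 1; 0 1.9 -1.5 0 0 0 1; 0 2.4 -1.5 0 0 0 1'
```

```text
clock: 15.48
eef_pos: [576.0, 21.8, 84.9]
tool_rot: [3.14, 0.001, -0.159]
force: [0.6, -0.6, -0.7]
width: -0.0
```

```bash
python3 -m creep '0 0.1 0 0 0 0 1; 0 0.2 0 0 0 0 1; 0 0.2 0 0 0 0 1; 0 0.2 0 0 0 0 1; 0 0.2 0 0 0 0 1'
python3 -c "
from h import *
tool([576.3,14,30],-9.1); snap('wrist','w9.png')"
```

```text
clock: 15.9
eef_pos: [575.9, 18.1, 85.0]
tool_rot: [-3.141, 0.0, -0.155]
force: [0.3, 0.4, -0.8]
width: -0.2
pos [575.9  18.1  85. ] rpy [-1.7995e+02  2.0000e-02 -8.9000e+00] q [-0.29  0.75  0.33  1.86 -0.4   0.6   0.14] t 15.9 w -0.2 F [ 0.3  0.4 -0.8]
units [0.026 0.102 1.376] rotvec [-0.05  0.02  0.2 ]
```

View pics/w9.png

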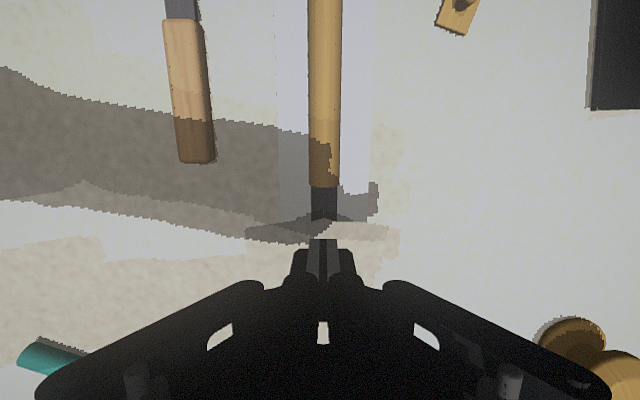

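The closed fingers (column 323) are in line with the bar, whose rear end is at (323,187). I'll lower behind it.

```bash
python3 -m creep '0.02 0.05 0.2 0 0 0 1; 0.02 0.05 0.6 0 0 0 1; 0.02 0.05 1 0 0 0 1; 0.02 0.05 1.25 0 0 0 1; 0.02 0.05 1.35 0 0 0 1; 0.02 0.05 1.38 0 0 0 1; 0.02 0.05 1.38 0 0 0 1; 0.02 0.05 1.38 0 0 0 1'
python3 -c "
from h import *
s,d=snap('wrist','w10.png'); tool([576.3,14,29],-9.1)
import sys
for r in (150,): pass
for r in ctrl.cut_out('wrist','long_bar'): print(r['score'],r['rect'])
"
```

```text
clock: 16.62
eef_pos: [576.8, 14.3, 30.6]
tool_rot: [-3.141, -0.001, -0.158]
force: [-0.1, -0.4, 0.2]
width: -0.1
pos [576.9  14.3  30.8] rpy [-1.7999e+02 -7.0000e-02 -9.0300e+00] q [-0.25  0.83  0.28  1.87 -0.44  0.5   0.18] t 16.6667 w 0.0 F [-0.1 -0.8 -1.5]
units [-0.014  0.01   0.044] rotvec [-0.01 -0.07  0.07]
0.85 [295.4, 0.0, 345.6, 207.7]
0.72 [598.1, 359.8, 640.0, 399.3]
```

View pics/w10.png

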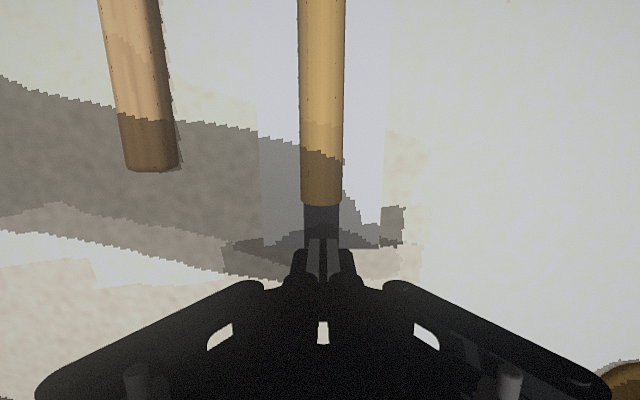

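```bash
python3 -m creep '0 -0.08 0.03 0 0 0 1; 0 -0.18 0.03 0 0 0 1; 0 -0.28 0.03 0 0 0 1; 0 -0.36 0.03 0 0 0 1; 0 -0.44 0.03 0 0 0 1; 0 -0.52 0.03 0 0 0 1; 0 -0.6 0.03 0 0 0 1; 0 -0.68 0.03 0 0 0 1; 0 -0.76 0.03 0 0 0 1;  0 -0.84 0.03 0 0 0 1'
python3 -m creep '0 -0.06 0 0 0 0 1; 0 -0.12 0 0 0 0 1; 0 -0.18 0 0 0 0 1; 0 -0.22 0 0 0 0 1; 0 -0.22 0 0 0 0 1; 0 -0.22 0 0 0 0 1'
python3 -c "
from h import *
s,d=snap('wrist','w11.png')"
```

```text
clock: 17.55
eef_pos: [581.5, 47.2, 28.9]
tool_rot: [3.141, 0.0, -0.158]
force: [-1.3, -3.1, 1.4]
width: -0.3
clock: 18.05
eef_pos: [583.1, 56.8, 28.9]
tool_rot: [-3.141, -0.0, -0.157]
force: [-0.6, -1.5, 0.9]
width: 0.1
```

View pics/w11.png

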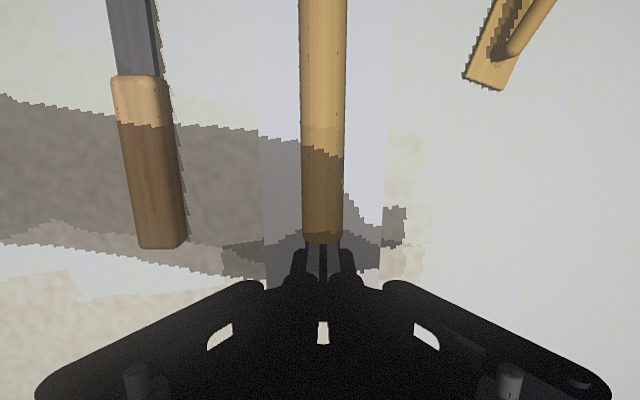

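Pushing with about 3 N of drag. I estimate about 18 mm to bottomed, so I'll slow down.

```bash
python3 -m creep '0 -0.04 0 0 0 0 1; 0 -0.08 0 0 0 0 1; 0 -0.12 0 0 0 0 1; 0 -0.16 0 0 0 0 1; 0 -0.2 0 0 0 0 1; 0 -0.24 0 0 0 0 1; 0 -0.26 0 0 0 0 1; 0 -0.28 0 0 0 0 1'
python3 -m creep '0 -0.02 0 0 0 0 1; 0 -0.04 0 0 0 0 1; 0 -0.05 0 0 0 0 1; 0 -0.05 0 0 0 0 1'
```

```text
clock: 18.77
eef_pos: [584.8, 67.4, 28.9]
tool_rot: [3.142, -0.0, -0.157]
force: [-0.6, -3.4, 1.3]
width: 0.1
clock: 19.1
eef_pos: [585.1, 69.3, 28.9]
tool_rot: [3.142, -0.0, -0.158]
force: [0.3, -3.9, 1.2]
width: -0.2
```

```bash
python3 -m creep '0 -0.02 0 0 0 0 1; 0 -0.04 0 0 0 0 1; 0 -0.05 0 0 0 0 1; 0 -0.05 0 0 0 0 1'
python3 -m creep '0 -0.02 0 0 0 0 1; 0 -0.04 0 0 0 0 1; 0 -0.05 0 0 0 0 1; 0 -0.05 0 0 0 0 1'
python3 -c "
from h import *
s,d=snap('top','t12.png')
im=cv2.imread('pics/t12.png')[130:200,160:310]; cv2.imwrite('pics/t12z.png',cv2.resize(im,None,fx=5,fy=5,interpolation=cv2.INTER_CUBIC))"
```

```text
clock: 19.43
eef_pos: [585.5, 71.4, 28.9]
tool_rot: [-3.141, -0.0, -0.157]
force: [-0.9, -3.4, 2.3]
width: 0.0
clock: 19.77
eef_pos: [585.7, 73.4, 28.9]
tool_rot: [-3.141, -0.0, -0.157]
force: [-1.0, -3.8, 1.7]
width: -0.1
```

View pics/t12z.png

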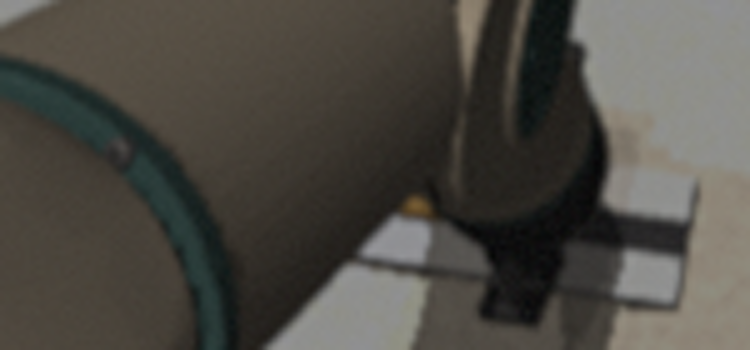

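The arm hides the nose in the top view, so I'll go on by feel.

```bash
python3 -m creep '0 -0.02 0 0 0 0 1; 0 -0.04 0 0 0 0 1; 0 -0.04 0 0 0 0 1'
python3 -m creep '0 -0.02 0 0 0 0 1; 0 -0.03 0 0 0 0 1; 0 -0.03 0 0 0 0 1'
python3 -m creep '0 -0.015 0 0 0 0 1; 0 -0.03 0 0 0 0 1; 0 -0.03 0 0 0 0 1'
```

```text
clock: 20.07
eef_pos: [586.0, 75.0, 28.9]
tool_rot: [-3.141, -0.0, -0.157]
force: [-0.4, -3.8, 2.2]
width: 0.5
clock: 20.32
eef_pos: [586.1, 75.6, 28.9]
tool_rot: [3.141, -0.0, -0.158]
force: [-0.1, -5.6, 2.3]
width: 0.1
clock: 20.57
eef_pos: [586.1, 75.7, 28.9]
tool_rot: [3.14, 0.0, -0.158]
force: [-1.3, -7.0, 2.0]
width: -0.0
```

Motion stopped at y=75.6 while the force is rising, so the nose has bottomed. I'll build it up to about 12 N.

```bash
python3 -m creep '0 -0.02 0 0 0 0 1; 0 -0.04 0 0 0 0 1; 0 -0.04 0 0 0 0 1'
python3 -m creep '0 0 0 0 0 0 1; 0 0 0 0 0 0 1'
```

```text
clock: 20.82
eef_pos: [586.1, 75.9, 28.9]
tool_rot: [3.138, 0.0, -0.159]
force: [-1.8, -9.3, 2.7]
width: -0.0
clock: 20.98
eef_pos: [586.1, 75.9, 28.9]
tool_rot: [3.138, 0.0, -0.159]
force: [-0.6, -8.6, 2.9]
width: 0.3
```

```bash
python3 -m creep '0 -0.03 0 0 0 0 1; 0 -0.06 0 0 0 0 1; 0 -0.06 0 0 0 0 1'
python3 -m creep '0 -0.02 0 0 0 0 1; 0 -0.02 0 0 0 0 1'
```

```text
clock: 21.23
eef_pos: [586.1, 76.2, 28.9]
tool_rot: [3.136, 0.0, -0.16]
force: [-2.6, -13.2, 4.1]
width: 0.0
clock: 21.4
eef_pos: [586.1, 76.1, 28.9]
tool_rot: [3.135, 0.0, -0.161]
force: [-2.5, -14.3, 3.0]
width: 0.1
```

The axial push is about 14 N, so roughly 11 N on the nose after drag. I'll hold it for just over a second, then retreat slowly.

```bash
python3 -m creep '0 0 0 0 0 0 1; 0 0 0 0 0 0 1; 0 0 0 0 0 0 1; 0 0 0 0 0 0 1; 0 0 0 0 0 0 1; 0 0 0 0 0 0 1; 0 0 0 0 0 0 1'
python3 -m creep '0 0 0 0 0 0 1; 0 0 0 0 0 0 1; 0 0 0 0 0 0 1; 0 0 0 0 0 0 1; 0 0 0 0 0 0 1; 0 0 0 0 0 0 1; 0 0 0 0 0 0 1'
python3 -m creep '0 0.03 0 0 0 0 1; 0 0.07 0 0 0 0 1; 0 0.12 0 0 0 0 1; 0 0.18 0 0 0 0 1; 0 0.25 0 0 0 0 1; 0 0.35 0 0 0 0 1; 0 0.5 0 0 0 0 1; 0 0.7 0 0 0 0 1; 0 0.8 0 0 0 0 1; 0 0.8 0 0 0 0 1'
```

```text
clock: 21.98
eef_pos: [586.2, 76.2, 29.0]
tool_rot: [3.135, 0.0, -0.161]
force: [-2.1, -13.7, 3.4]
width: -0.3
clock: 22.57
eef_pos: [586.2, 76.1, 28.9]
tool_rot: [3.135, 0.0, -0.161]
force: [-2.0, -12.6, 3.0]
width: 0.3
clock: 23.4
eef_pos: [581.8, 48.4, 29.0]
tool_rot: [3.141, 0.0, -0.16]
force: [0.1, 0.8, -0.1]
width: -0.2
```

```bash
python3 -m creep '0 0 -0.4 0 0 0 1; 0 0.2 -1.2 0 0 0 1; -0.5 0.4 -2 0 0 0 1; -1.2 0.4 -2.8 0 0 0 1; -1.9 0.2 -3.5 0 0 0 1; -2.4 -0.2 -4 0 0 0 1; -2.6 -0.7 -4 0 0 0 1; -2.6 -1.2 -4 0 0 0 1; -2.6 -1.6 -4 0 0 0 1; -2.6 -1.8 -4 0 0 0 1'
python3 -m creep '0 0 0 0 0 0 1; 0 0 0 0 0 0 1; 0 0 0 0 0 0 1; 0 0 0 0 0 0 1'
python3 -c "
from h import *
import pickle
s,d=snap('wrist','w13.png'); snap('scene','s13.png')
pickle.dump((s,{k:v for k,v in d.items() if k!='img'}),open('w13.pkl','wb'))"
```

```text
clock: 24.23
eef_pos: [490.7, 140.7, 189.2]
tool_rot: [-3.14, -0.0, -0.154]
force: [-0.1, 0.5, -1.0]
width: 0.3
clock: 24.57
eef_pos: [490.5, 136.2, 188.8]
tool_rot: [3.141, 0.0, -0.16]
force: [-0.8, -0.3, 0.4]
width: -0.0
```

View pics/w13.png

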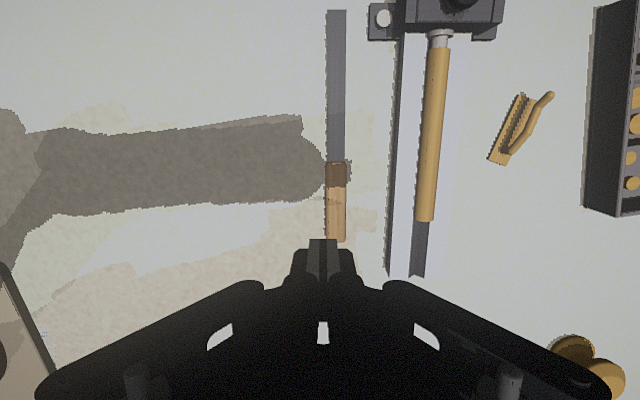

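View pics/s13.png

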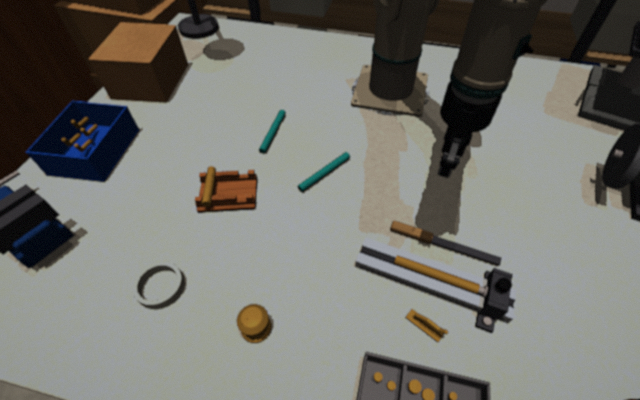

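The wrist view shows the bar in the groove from (425,221) to (439,48) against the nose. A final check that the nose is still in:

```bash
python3 -c "
from h import *
import pickle
s,d=pickle.load(open('w13.pkl','rb'))
N=np.array([611.6,236.0]);v=np.array([.1585,.9874]);n=np.array([-v[1],v[0]]);c=np.array([598.5,152.7])
for p in [(439,48),(425,221),(432,135)]:
  P=ray(s,d,p,38 if p[1]!=135 else 36); print(P.round(1),'past nose-out tip',((P[:2]-N)@v).round(1),'lat',((P[:2]-c)@n).round(1))
im=cv2.imread('pics/w13.png')[0:90,360:520]; cv2.imwrite('pics/w13z.png',cv2.resize(im,None,fx=5,fy=5,interpolation=cv2.INTER_CUBIC))
"
```

```text
[611.1 244.5  38. ] past nose-out tip 8.3 lat 2.1
[587.5  86.6  38. ] past nose-out tip -151.4 lat 0.4
[600.8 170.7  36. ] past nose-out tip -66.2 lat 0.6
```

View pics/w13z.png

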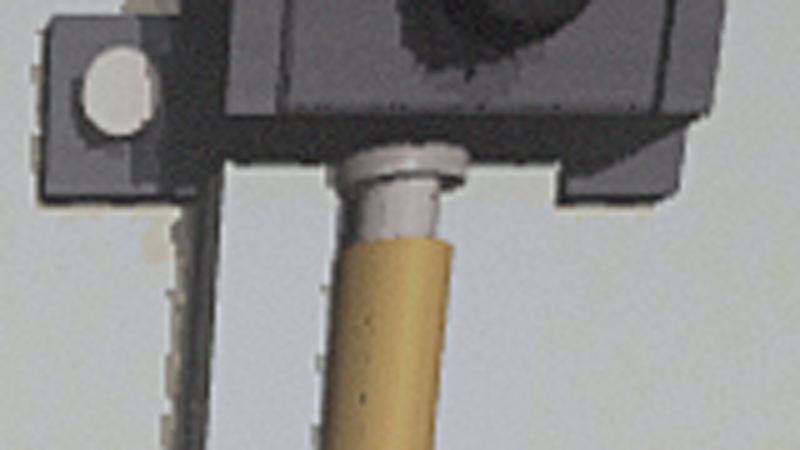

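```bash
python3 -c "
from h import *
print(ctrl.read_state()['clock'],ctrl.finish_job())"
```

```text
the job is handed in; nothing more can be done
24.6667 None
```

The long brass bar is lying in the jig's groove with the nose pushed in, and the job was handed in at 24.7 s. No verdict was given, so these are my own checks.

**What I did:**
- I lifted the bar from the cradle and released it in the V-groove with its front end about 36 mm short of the nose.
- I pushed it from behind with closed fingers until it stopped, then held about 13–14 N on the wrist for just over a second. After 1–3.5 N of drag, that is roughly 10–11 N on the nose.
- I backed off slowly and left the arm clear, with its force reading near zero.

**Last checks:**
- **Nose:** the bar's front end measured 8.3 mm past where the nose tip stood when out, and it shows in contact with the nose. The top camera could not see the nose during the push, so "fully in" rests on the force rise, the arm stopping, and the later wrist picture.
- **Bar in groove:** the middle and rear of the bar measured within 0.6 mm of the groove's centre line. The front-end point came out 2.1 mm off, while the bar looks straight in the groove, so I put that down to a rough pixel pick.
- **Other things:** the short bar, hook, file and knob look unmoved in the pictures. I did not re-measure them.

**What did not go as planned:**
- The first grip on the bar read only 17.3 mm wide, so I reopened and gripped 4 mm lower. It still read about 17.7 mm, probably an offset in the width reading.
- When I laid the bar, the finger tips probably touched the jig first, at about 18 N. The bar then dropped the last 3–4 mm or so into the V when I let go.

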